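# Torque check of a twist-lock bell handle

## Task

Zero the torque tester: turn the bezel of its dial until the blue zero mark stands at the pointer. Then take the handle with the flat dark-wood grip from the rack, push it down into the socket of the bell clamped on the tester against the spring, twist it a quarter turn clockwise up to its stop, and twist on gently until the pointer stands in the green band, never in the red. Finish still gripping the handle there, so that the pointer stays in the green, and leave the other things on the bench where they are.

Things in the scene. Friction and masses are not known exactly. Their poses are not given: they have to be found in the camera images.
- tester: The torque tester, a grey box 160 x 270 x 50 mm fixed to the bench (its place and yaw vary); origin at the centre of its underside. On its deck, 50 mm up: the round dial at (0, -92 mm) and the turntable with the bell at (0, +66 mm) in this frame. z up.
- bell: Gold bell cup (88 mm wide, 56 high, mouth down) clamped by four posts on the tester's sprung aluminium turntable (124 mm disc, top 10 mm above this origin). Origin on the turning axis at the disc's underside, z up. On the crown is a round gold socket, 47 mm wide, 22 high, mouth 88 mm above this origin. It all turns clockwise against a torsion spring, 2.0 N m per rad.
- socket_mouth (a point): Centre of the socket's mouth, level with its rim; axes as bell. Bore 23.5 mm wide. Two slots, 8 mm wide, open upwards, run out along +x and -x to radius 20 mm. Under the 6.5 mm thick lip a handle's pins turn clockwise (from above) 90 degrees from the slots to a solid stop, where they lie along y; anticlockwise is blocked. At the stop the lip's underside has a notch 2 mm deep.
- pointer (a joint): Angle of the dial's black pointer, rad, clockwise positive from above; 0 with no torque on the bell, then it points to the tester's +x. It is 6 times the turntable's clockwise angle (0.333 N m per rad of pointer). With the bezel zeroed the green band runs from 0.6 to 1.2 and the red band from 1.8 to 2.5.
- bezel (a joint): Angle of the dial's bezel and scale, rad, clockwise positive from above; 0 when the blue zero mark points to the tester's +x, i.e. at the resting pointer. Range -1.6 to 1.6; it stays where it is left (0.03 N m friction). Start: 0.4 to 1.3.
- bezel_grip (a point): On the dial's axis, 22 mm above the tester's deck, at the height to grip the bezel: a knurled steel ring 66 mm in diameter, 18 mm high, whose top is 8 mm above this point and whose underside is 10 mm below it, over a case 58 mm wide. Axes turn with the bezel (x = zero mark).
- handle: The handle to fit: flat dark-wood grip, gold collar. Origin at the centre of its foot, z up its length (106 mm). Spigot 21 mm in diameter, z 0 to 20 mm, foot chamfered 2.5 mm; 5 mm cross pin along x at z = 8 mm, 32 mm end to end; collar 40 mm wide, z 20 to 25. A half turn makes no difference. Starts upright in a rack pocket, collar on the rack's top. 0.12 to 0.21 kg.
- handle_shoulder (a point): Centre of the underside of the handle's collar (z = 20 mm on the handle). It is level with the socket mouth when the handle is pushed fully home; then the pins are 3 mm below the lip and free to turn. Up in the notch it stands about 5 mm above the mouth.
- handle_grip (a point): Point on the handle's axis at z = 72 mm, where to grip it. The grip is 36 mm wide along the handle's x and 20 mm thick along its y (close the fingers along y), from z = 37 to 101 mm; below it a neck 20 mm wide.
- rack: Wooden rack, 214 x 64 x 32 mm, fixed; origin at the centre of its underside, x along its length. Three pockets, 39 x 25 mm and 26 mm deep, at x = -70, 0 and +70 mm, long side along x; handles stand in them with their pins along the rack's x.
- knob_handle1: Spare handle with a round black knob, 106 mm high, no pins; stands in the rack. Leave it.
- knob_handle2: Second spare handle with a round black knob. Leave it.
- pliers: Long-nose pliers with dark red grips, 165 mm long, lying flat. Leave them.
- clapper_dish: White dish, 90 mm wide, 20 mm high, with clapper balls. Leave it.
- spare_bell: Loose gold bell cup with a stub, 88 mm wide, 70 mm high. Leave it.
- screwdriver: Blue screwdriver, 170 mm long, lying. Leave it.
- polish_tin: Red tin with gold lid, 62 mm wide, 44 mm high. Leave it.
- plunger (a joint): Travel of the sprung steel plunger in the socket's bore, m, 0 to 0.0125, growing as it is pushed down. At 0 its round tip is 9 mm below the mouth. It pushes the handle up with 4 N at 0, 9.5 N at 0.011 (handle fully home); at the stop it lifts the pins into the notch.
Mind the look-alikes: they are no part of the job. What is shaped like the handle but turquoise is not meant.

How it is judged:
By the outcome, as a careful person would: the job done as asked, in the order asked, and still so for the second after the job is handed in, while the arm keeps its last pose, push and grip.
It also fails if it takes over 72 s, if anything falls off the work surface, if the arm or the gripper's body presses on something with over 40 N, if the wrist force passes 120 N, or if a joint passes its speed limit or range.

## Robot

A 6-joint arm with a two-finger parallel gripper is mounted at the origin on the work surface. World frame = base frame: x ahead of the robot, y to its left, z up, the work surface at z = 0. Lengths are in mm, angles in rad, forces in N, time in s.
With the tool pointing down it reaches from about 275 to 1000 mm from the base axis. Payload 8.4 kg.
Tool frame: the origin (TCP) lies at the very end of the fingers, on their centre line; the grasp point (between the pads) lies 19 mm behind it; z points along the fingers, y is the line along which they close (so a half turn about z gives the same grasp; the last joint's range is limited). The gripper opens to 85 mm and grips with 20 to 120 N. Pads are 22 mm wide; open, the fingers measure 114 mm over their backs; the gripper's body (76 mm by 85 mm) begins 54 mm behind the grasp point. The pads swing forward as they close: fully open they stand 13 mm farther back than shut.
Start: joints at [-1.251, 0.353, 1.633, -0, 1.155, -0.002], TCP at [197.67, -592.92, 231.281] pointing down, gripper open.
Joint ranges: [-2.63, 2.63], [-0.92, 2.1], [0.06, 2.66], [-1.3, 4.44], [0, 2.69], [-3.02, 3.02]. Speed limits (rad/s): [2.22, 2.22, 2.79, 3.14, 3.14, 3.14].

## Interface

Orientations are given as [roll, pitch, yaw] about the fixed x, y, z axes, in that order (R = Rz(yaw) Ry(pitch) Rx(roll)).
In Python, from rig import sensors, grab_frame, camera_params, order gives the robot as it stands. The module is installed in compiled form; this text tells all that it offers.
- The arm moves only by the tool move_arm, never from a script. Its argument "motion" is a list of rows, each a list of 7 numbers: the turn, a rotation vector about the tool's x, y, z in parts of the range, where 1.0 means pi/2 rad, then the shift along the tool's x, y, z in parts of the range, where 1.0 means 80 cm, then the finger opening in m, from 0 to 0.0854. A call has 1 to 8 rows; each row is the pose to reach, as a shift and turn from the pose commanded when the call began, along the tool's axes at that moment; what a row does not reach only later rows make up. A row lasts 1/8 s, in which the tool goes at most 62.5 mm and 10.7 degrees, less where a joint would pass 70% of its speed; a pose out of reach is approached as far as the arm can. No shift or turn number may pass 1 either way. A call with a gripper value outside its range is refused whole. The fingers move at their own pace and stop on an object; "grip_force" is the grip in N (left out, the last holds). Time passes only in rows, so rows that repeat a pose let the fingers close. It gives the time, the measured TCP pose, the force, the opening and the grip force at its end, in the units of the state.
- sensors.sense(): the state, without advancing time (a new reading comes with each control period).
- grab_frame(name): name is "scene" or "top"; returns (picture, depth): 384x512x3 uint8, red, green, blue; 384x512 float32, mm along the optical axis (not along the pixel's ray), 0 where there is no reading.
- camera_params(name): a dict with "camera_matrix" (3x3 intrinsics, pixels), "world_from_camera" (4x4, takes a point from camera to world coordinates). Camera axes: x right, y down, z forward; pixel columns grow to the right and rows downward; lengths in mm; the calibration is good to about 2 mm. A picture is of the moment at which its call begins. camera_params takes no time and is no camera call.
- order.sign_off(): hands the job in; it is judged then, once.
The state is a dict: "clock": time; "qpos": joint angles; "qvel": joint speeds; "joint_efforts": joint torques, N m; "eef_pos": TCP position; "tcp_rot": TCP orientation; "contact_force": force on the tool from outside, world axes, zero at the start; "wrist_torque": the same for the moment, N m; "opening": opening from 0.0 (shut) to 1.0 (fully open); "grasp_force": force on a finger pad.
Only numpy, scipy, OpenCV 4.12 (cv2) and the standard library are available. Lean on these libraries where they do the work, as an engineer would, in place of code of your own. Each camera call takes 0.05 s, during which the arm holds its last target. There are 200 camera calls.

## Working session

There is one attempt and no reset: what is moved stays moved. The work goes in short steps, Python scripts to look and compute and a tool call to move; the robot and the scene stay as the last step left them, time stands still between calls to the robot, and variables do not carry over. Pictures are saved under pics/ and viewed, at most 11 in all, crops included, and the job is handed in when it is done.

Besides the shell and the picture viewer there is one more tool, called after "Request:" as name([rows], argument=value, ...), one row to a line, values as JSON. move_arm: Moves the arm, as the interface text tells. Its arguments: {"type":"object","properties":{"motion":{"type":"array","items":{"type":"array","items":{"type":"number"}}},"grip_force":{"type":"number"}},"required":["motion"]}

```bash
mkdir -p pics; python3 - <<'E'
from rig import *
import cv2,numpy as np
for n in("scene","top"):
    p,d=grab_frame(n); cv2.imwrite(f"pics/{n}0.png",p[:,:,::-1]); np.savez(f"{n}0.npz",p=p,d=d)
    c=camera_params(n); print(n,np.round(c["camera_matrix"],1).tolist(),np.round(c["world_from_camera"],3).tolist())
print(sensors.sense())
E
```

```text
scene [[347.1, 0.0, 255.2], [0.0, 347.1, 191.1], [0.0, 0.0, 1.0]] [[-0.43, 0.672, -0.604, 1105.725], [0.903, 0.31, -0.298, 265.473], [-0.013, -0.673, -0.74, 800.863], [0.0, 0.0, 0.0, 1.0]]
top [[449.6, 0.0, 253.8], [0.0, 449.6, 190.0], [0.0, 0.0, 1.0]] [[-0.002, -0.993, 0.114, 371.394], [-1.0, 0.005, 0.023, -39.638], [-0.023, -0.114, -0.993, 1472.953], [0.0, 0.0, 0.0, 1.0]]
{'clock': 0.1, 'qpos': array([-1.25141691e+00,  3.53602790e-01,  1.63403714e+00, -7.12385587e-06,
        1.15518270e+00, -2.38072864e-03]), 'qvel': array([ 3.14193054e-04, -2.52590465e-03, -8.97278587e-04,  8.65328515e-06,
        1.22577126e-03,  7.41184958e-04]), 'joint_efforts': array([-7.32512308e-04, -6.06362128e+01, -3.42820466e+01, -7.78689719e-05,
        3.95000505e-03, -3.38120128e-05]), 'eef_pos': array([ 197.52876188, -592.53322413,  230.63149803]), 'tcp_rot': array([-3.14036266e+00,  3.58559463e-06,  3.21763030e-01]), 'contact_force': array([-0.60395197, -0.16022432, -0.44144567]), 'wrist_torque': array([0.05332934, 0.00248642, 0.01823942]), 'grasp_force': 0.0, 'opening': 1.0006080644856248}
```

View pics/top0.png

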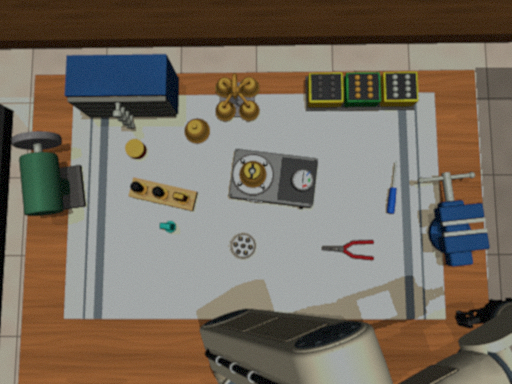

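View pics/scene0.png

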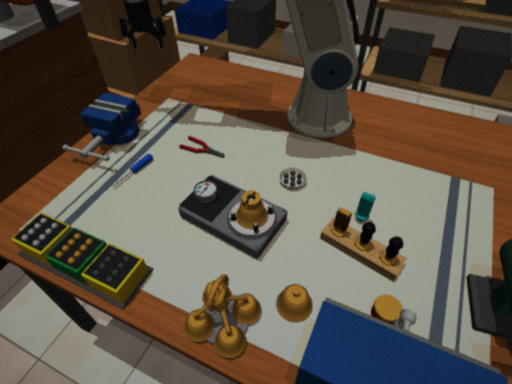

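The top view shows the tester at (273,178), with the bell socket near (253,173) and the dial near (303,180). The rack is at (163,194).

Candidates for the handle in the top view:
- (180,197): a flat wood top in the rack. This fits the description.
- (137,187) and (158,192): round black knobs, so these are spares.
- (168,227): turquoise and standing on the bench, so not meant.

I'll confirm with an enlarged crop.

```bash
cat > h.py <<'E'
from rig import *
import cv2,numpy as np
class Cam:
    def __init__(s,n):
        c=camera_params(n); s.K=c["camera_matrix"]; s.T=np.array(c["world_from_camera"])
    def ray(s,u,v):
        d=s.T[:3,:3]@np.linalg.solve(s.K,[u,v,1.]); return s.T[:3,3],d
    def plane(s,u,v,z):
        o,d=s.ray(u,v); return o+d*(z-o[2])/d[2]
    def pix(s,P):
        q=s.K@(s.T[:3,:3].T@(np.asarray(P,float)-s.T[:3,3])); return q[:2]/q[2]
    def cloud(s,d):
        v,u=np.mgrid[:d.shape[0],:d.shape[1]]
        q=np.linalg.inv(s.K)@np.stack([u.ravel(),v.ravel(),np.ones(u.size)])*d.ravel()
        return (s.T[:3,:3]@q+s.T[:3,3:]).T.reshape(*d.shape,3)
def crop(p,u0,v0,u1,v1,k): return cv2.resize(p[v0:v1,u0:u1,::-1],None,fx=k,fy=k,interpolation=cv2.INTER_CUBIC)
E
python3 - <<'E'
from h import *
t=np.load("top0.npz");s=np.load("scene0.npz")
a=crop(t['p'],120,160,210,240,4);b=crop(t['p'],225,140,325,220,4)
c=crop(s['p'],310,180,410,280,4)[:280];c=crop(s['p'],315,180,405,260,4);e=crop(s['p'],175,170,275,250,4)
cv2.imwrite("pics/m1.png",np.vstack([np.hstack([a,b]),np.hstack([c,e])])[:,:800])
C=Cam("top");W=C.cloud(t['d'])
print("heights")
for u,v in[(180,197),(158,192),(137,187),(168,227),(170,197),(190,207),(253,173),(303,180),(290,160),(270,150)]:print(u,v,np.round(W[v,u]))
# tester deck and rack top by height, min area rect
for nm,(u0,v0,u1,v1),z in(("tester",(222,140,325,215),50),("rack",(122,172,205,215),32)):
    X=W[v0:v1,u0:u1].reshape(-1,3);m=np.abs(X[:,2]-z)<9
    r=cv2.minAreaRect(X[m,:2].astype(np.float32));print(nm,m.sum(),r,np.median(X[m,2]))
E
```

```text
heights
180 197 [507. 216. 116.]
158 192 [523. 284. 117.]
137 187 [538. 349. 116.]
168 227 [416. 253. 106.]
170 197 [516. 266.  24.]
190 207 [483. 200.  28.]
253 173 [579.  -6. 120.]
303 180 [ 563. -162.   74.]
290 160 [ 630. -123.   57.]
270 150 [675. -60.  -4.]
tester 2742 ((577.9443969726562, -68.25044250488281), (271.30548095703125, 160.5421600341797), 82.58441925048828) 49.847342955546196
rack 950 ((529.106201171875, 291.9700012207031), (216.55764770507812, 63.979736328125), 77.03359985351562) 31.75853409855472
```

View pics/m1.png

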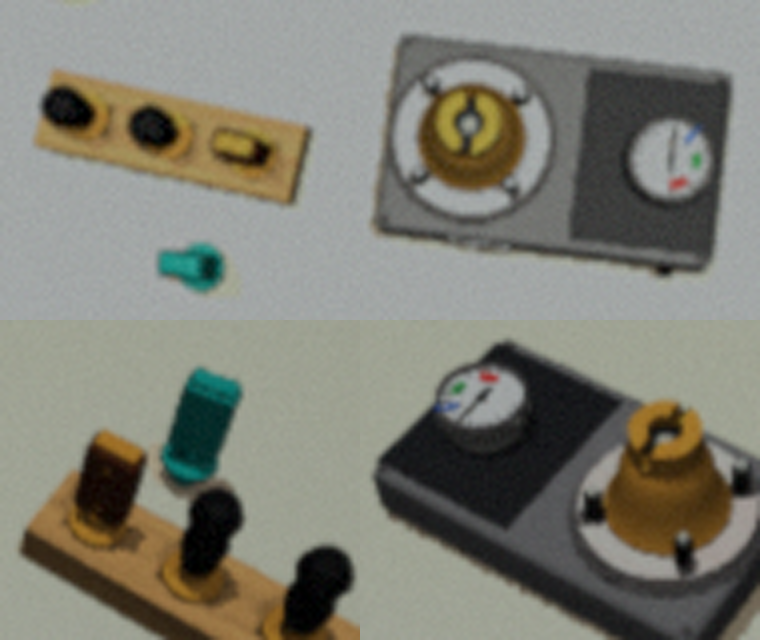

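The crop confirms it: the dark-wood flat grip with the gold collar at top (180,197) is the handle. The blue mark sits clockwise of the pointer, and the socket slots run roughly along tester x. Next I'll refine the positions.

```bash
cat > meas.py <<'E'
from h import *
def centroid(m): 
    return np.argwhere(m).mean(0)[::-1]
def bigblob(m):
    n,l,st,c=cv2.connectedComponentsWithStats(m.astype(np.uint8)); i=1+np.argmax(st[1:,4]); return l==i,c[i],st[i]
def dial(p,C,D0,z):
    # polar colours about dial centre D0 on plane z
    hsv=cv2.cvtColor(p,cv2.COLOR_RGB2HSV).astype(int); out={}
    v,u=np.mgrid[:384,:512]; o,d=C.ray(0,0)
    P=np.stack([u.ravel(),v.ravel(),np.ones(u.size)]); d=C.T[:3,:3]@np.linalg.inv(C.K)@P
    X=(C.T[:3,3:]+d*((z-C.T[2,3])/d[2])).T.reshape(384,512,3)[:,:,:2]-D0
    r=np.hypot(X[...,0],X[...,1]); a=np.arctan2(X[...,1],X[...,0])
    for n,lo,hi in(("blue",105,130),("green",45,85),("red",172,188)):
        h=hsv[...,0].copy(); h[h<8]+=180
        m=(r<34)&(hsv[...,1]>90)&(hsv[...,2]>50)&(h>lo)&(h<hi)
        w=X[m].mean(0) if m.any() else np.array([np.nan]*2); out[n]=(m.sum(),round(float(np.arctan2(w[1],w[0])),3),round(float(np.hypot(*w)),1))
    g=p.mean(2); m=(r<34)&(g>150); out["face_c"]=np.round(X[m].mean(0)+D0,1)
    return out
E
python3 - <<'E'
from meas import *
ty=np.radians(82.58-90);ex=np.array([np.cos(ty),np.sin(ty)]);ey=np.array([-ex[1],ex[0]])
c=np.array([578,-68.2]);D=c-92*ey;B=c+66*ey;print("dial",D,"bell",B,"yaw",ty)
for n in("top","scene"):
    z=np.load(n+"0.npz");p,d=z['p'],z['d'];C=Cam(n);W=C.cloud(d);print(n)
    for zz in(74,78): print(zz,dial(p,C,D,zz))
    near=np.hypot(W[...,0]-B[0],W[...,1]-B[1])<30
    hi=near&(W[...,2]>132);print("rim",hi.sum(),np.percentile(W[hi][:,2],[10,50,90]).round(1),W[hi].mean(0).round(1),cv2.minEnclosingCircle(W[hi][:,:2].astype(np.float32)))
    # turntable: white disc
    m=(np.hypot(W[...,0]-B[0],W[...,1]-B[1])<75)&(p.min(2)>150)&(abs(W[...,2]-62)<10);print("disc",m.sum(),np.median(W[m][:,2]),cv2.minEnclosingCircle(W[m][:,:2].astype(np.float32)))
    # ring profile
    zr=138;A=np.arange(-180,180,10);row=[]
    for a in A:
        s=[]
        for r in(14,16,18):
            u,v=C.pix([B[0]+r*np.cos(np.radians(a)),B[1]+r*np.sin(np.radians(a)),zr]);s.append(cv2.getRectSubPix(p,(1,1),(float(u),float(v))).mean())
        row.append(int(np.mean(s)))
    print(list(zip(A.tolist(),row)))
    h=(np.hypot(W[...,0]-512,W[...,1]-222)<35)&(W[...,2]>108)
    print("handle top",h.sum(),W[h].mean(0).round(1),cv2.minAreaRect(W[h][:,:2].astype(np.float32)))
    h=(np.hypot(W[...,0]-512,W[...,1]-222)<35)&(abs(W[...,2]-37)<3)
    if h.sum()>5:print("collar",h.sum(),W[h].mean(0).round(1),cv2.minEnclosingCircle(W[h][:,:2].astype(np.float32)))
    for z2 in(32,):
        lab=cv2.cvtColor(p,cv2.COLOR_RGB2HSV)
E
```

```text
dial [ 566.11895925 -159.42960523] bell [586.52335532  -2.75267451] yaw -0.12950343049797927
top
74 {'blue': (np.int64(4), -0.753, 28.3), 'green': (np.int64(3), -1.671, 20.4), 'red': (np.int64(7), -2.837, 21.1), 'face_c': array([ 565.9, -156.2])}
78 {'blue': (np.int64(4), -0.757, 27.6), 'green': (np.int64(3), -1.7, 20.1), 'red': (np.int64(7), -2.86, 21.5), 'face_c': array([ 565.3, -155.9])}
rim 130 [135.2 139.  142.3] [586.   -2.6 138.9] ((586.4271850585938, -2.556814432144165), 23.752328872680664)
disc 325 61.17035737016181 ((585.1177368164062, -3.3390684127807617), 59.28108215332031)
[(-180, 57), (-170, 84), (-160, 108), (-150, 117), (-140, 118), (-130, 118), (-120, 117), (-110, 118), (-100, 118), (-90, 118), (-80, 118), (-70, 120), (-60, 121), (-50, 122), (-40, 120), (-30, 106), (-20, 73), (-10, 52), (0, 61), (10, 93), (20, 118), (30, 121), (40, 124), (50, 122), (60, 123), (70, 121), (80, 121), (90, 122), (100, 122), (110, 121), (120, 121), (130, 120), (140, 118), (150, 109), (160, 86), (170, 59)]
handle top 69 [512.9 222.2 115. ] ((512.742431640625, 222.830810546875), (34.0019531
[... 582 characters left out ...]
7363891601562, -3.5943803787231445), 58.574424743652344)
[(-180, 53), (-170, 63), (-160, 93), (-150, 101), (-140, 100), (-130, 99), (-120, 97), (-110, 99), (-100, 99), (-90, 100), (-80, 100), (-70, 100), (-60, 102), (-50, 99), (-40, 91), (-30, 71), (-20, 42), (-10, 40), (0, 74), (10, 103), (20, 106), (30, 107), (40, 105), (50, 103), (60, 103), (70, 103), (80, 104), (90, 104), (100, 106), (110, 104), (120, 104), (130, 105), (140, 105), (150, 101), (160, 85), (170, 65)]
handle top 91 [518.1 224.3 114.2] ((517.0650024414062, 223.36135864257812), (35.26280975341797, 18.980030059814453), 79.08552551269531)
collar 69 [523.3 222.8  36. ] ((517.4548950195312, 218.10202026367188), 29.903839111328125)
```

```bash
cat > go.py <<'E'
import sys;from h import *
x,y,z,w=map(float,sys.argv[1:5]);s=sensors.sense();p=s["eef_pos"];yw=s["tcp_rot"][2]
d=np.array([x,y,z])-p;c,n=np.cos(yw),np.sin(yw)
print("turn z",round(-(w-yw),3),"shift",(np.array([c*d[0]+n*d[1],n*d[0]-c*d[1],-d[2]])/1000).round(4),"pose",p.round(1),s["tcp_rot"].round(3),"q",s["qpos"].round(2),"t",round(s["clock"],2),"op",round(s["opening"],3))
E
python3 go.py 566 -159.4 130 1.0
```

```text
turn z -0.678 shift [ 0.4865 -0.2944  0.1006] pose [ 197.5 -592.5  230.6] [-3.14   0.     0.322] q [-1.25  0.35  1.63 -0.    1.16 -0.  ] t 0.1 op 1.001
```

The manual's scale: shifts go in shares of 80 cm and turns go in shares of pi/2 rad. Converting my numbers, 0.4865 m / 0.8 = 0.6081, -0.2944 m / 0.8 = -0.368, -0.678 rad / 1.5708 = -0.4316.

Request:
move_arm([
  [0,0,-0.4316,0.6081,-0.368,0.1258,0.085],
  [0,0,-0.4316,0.6081,-0.368,0.1258,0.085],
  [0,0,-0.4316,0.6081,-0.368,0.1258,0.085],
  [0,0,-0.4316,0.6081,-0.368,0.1258,0.085],
  [0,0,-0.4316,0.6081,-0.368,0.1258,0.085],
  [0,0,-0.4316,0.6081,-0.368,0.1258,0.085],
  [0,0,-0.4316,0.6081,-0.368,0.1258,0.085],
  [0,0,-0.4316,0.6081,-0.368,0.1258,0.085],
])

```text
clock: 1.1
eef_pos: [517.6, -216.2, 143.7]
tcp_rot: [-3.142, 0.0, 1.0]
contact_force: [0.6, -0.8, -0.2]
opening: 0.992
grasp_force: 0.0
```

```bash
python3 go.py 566 -159.4 100 1.0
```

```text
turn z -0.0 shift [0.0739 0.01   0.0437] pose [ 517.6 -216.2  143.7] [-3.142  0.     1.   ] q [-0.4   0.36  1.85 -0.    0.94  0.17] t 1.1 op 0.992
```

Request:
move_arm([
  [0,0,0,0.0924,0.0125,0.0546,0.085],
  [0,0,0,0.0924,0.0125,0.0546,0.085],
  [0,0,0,0.0924,0.0125,0.0546,0.085],
  [0,0,0,0.0924,0.0125,0.0546,0.085],
])

```text
clock: 1.6
eef_pos: [564.5, -162.1, 100.9]
tcp_rot: [3.142, 0.0, 0.999]
contact_force: [0.3, 0.2, 0.2]
opening: 0.993
grasp_force: 0.0
```

```bash
python3 go.py 566 -159.4 52 1.0; python3 - <<'E'
from h import *
a=grab_frame("top")[0];b=grab_frame("scene")[0]
cv2.imwrite("pics/m2.png",np.hstack([crop(a,250,130,350,230,4),crop(b,155,135,255,235,4)]))
E
```

```text
turn z -0.001 shift [ 0.0031 -0.0002  0.0489] pose [ 564.5 -162.1  100.9] [3.142 0.    0.999] q [-0.28  0.45  1.82 -0.    0.87  0.29] t 1.6 op 0.993
```

View pics/m2.png

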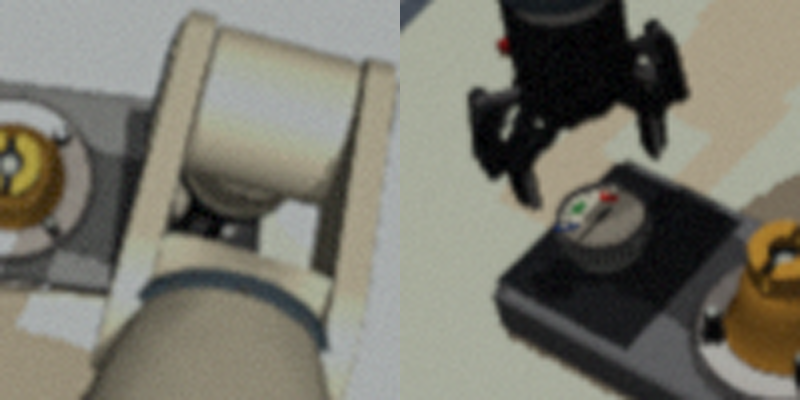

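The top view is blocked by the arm. The scene view shows the fingers straddling the dial, whose face is near (205,188) in that frame, so I'll descend.

Request:
move_arm([
  [0,0,0,0.0038,0,0,0.085],
  [0,0,0,0.0038,0,0.025,0.085],
  [0,0,0,0.0038,0,0.05,0.085],
  [0,0,0,0.0038,0,0.0613,0.085],
  [0,0,0,0.0038,0,0.0613,0.085],
])

```text
clock: 2.33
eef_pos: [566.4, -158.7, 51.3]
tcp_rot: [-3.141, 0.0, 0.999]
contact_force: [-0.3, 0.3, -0.2]
opening: 0.995
grasp_force: 0.0
```

Request:
move_arm([
  [0,0,0,0,0,0,0.06],
  [0,0,0,0,0,0,0.06],
  [0,0,0,0,0,0,0.06],
  [0,0,0,0,0,0,0.06],
  [0,0,0,0,0,0,0.06],
], grip_force=25)

```text
clock: 2.95
eef_pos: [567.5, -159.0, 52.5]
tcp_rot: [3.14, -0.0, 1.0]
contact_force: [-1.1, -1.5, 7.5]
opening: 0.759
grasp_force: 27.5
```

```bash
python3 go.py 566 -159.4 52 1.625; python3 - <<'E'
from meas import *
p=grab_frame("scene")[0];C=Cam("scene")
print(dial(p,C,np.array([566.1,-159.4]),78)); cv2.imwrite("pics/m3.png",crop(p,155,135,255,235,6))
E
```

```text
turn z -0.625 shift [-0.0011 -0.001   0.0005] pose [ 567.5 -159.    52.5] [ 3.14 -0.    1.  ] q [-0.28  0.52  1.84 -0.    0.78  0.3 ] t 2.95 op 0.759
{'blue': (np.int64(0), nan, nan), 'green': (np.int64(5), -1.517, 19.3), 'red': (np.int64(11), -2.853, 17.6), 'face_c': array([nan, nan])}meas.py:17: RuntimeWarning: Mean of empty slice.
  g=p.mean(2); m=(r<34)&(g>150); out["face_c"]=np.round(X[m].mean(0)+D0,1)
  ret = um.true_divide(
```

View pics/m3.png

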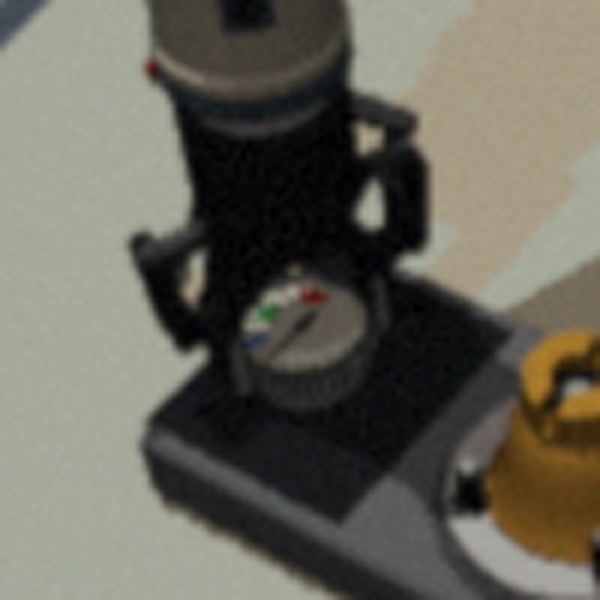

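To row units: -0.625 rad / 1.5708 = -0.3979.

Request:
move_arm([
  [0,0,-0.0764,0,0,0,0.06],
  [0,0,-0.1528,0,0,0,0.06],
  [0,0,-0.2292,0,0,0,0.06],
  [0,0,-0.3056,0,0,0,0.06],
  [0,0,-0.3692,0,0,0,0.06],
  [0,0,-0.3979,0,0,0,0.06],
  [0,0,-0.3979,0,0,0,0.06],
])

```text
clock: 3.88
eef_pos: [567.3, -158.9, 52.5]
tcp_rot: [3.14, 0.001, 1.626]
contact_force: [-1.3, -1.1, 7.9]
opening: 0.765
grasp_force: 27.7
```

```bash
python3 go.py 566 -159.4 52 1.625; python3 - <<'E'
from meas import *
p=grab_frame("scene")[0];C=Cam("scene")
cv2.imwrite("pics/m4.png",crop(p,180,165,230,215,12))
hsv=cv2.cvtColor(p,cv2.COLOR_RGB2HSV).astype(int)
P=lambda m:[(C.plane(u,v,78)[:2]-[566.1,-159.4],) for v,u in np.argwhere(m)]
for nm,m in (("blue",(hsv[...,0]>100)&(hsv[...,0]<135)&(hsv[...,1]>60)),("green",(hsv[...,0]>45)&(hsv[...,0]<85)&(hsv[...,1]>70)),("red",((hsv[...,0]>170)|(hsv[...,0]<8))&(hsv[...,1]>80))):
    X=np.array([C.plane(u,v,78)[:2]-[566.1,-159.4] for v,u in np.argwhere(m)]);X=X[np.hypot(*X.T)<33]
    if len(X): w=X.mean(0);print(nm,len(X),np.arctan2(w[1],w[0]),np.hypot(*w))
E
```

```text
turn z 0.001 shift [-0.0004 -0.0013  0.0005] pose [ 567.3 -158.9   52.5] [3.140e+00 1.000e-03 1.626e+00] q [-0.28  0.52  1.84 -0.    0.78 -0.33] t 3.88 op 0.765
blue 7 -0.7681295920574823 15.962510197076718
green 22 -0.8339636327884064 21.747391268927707
red 1 -0.9475984890498337 31.722487414485485
```

View pics/m4.png

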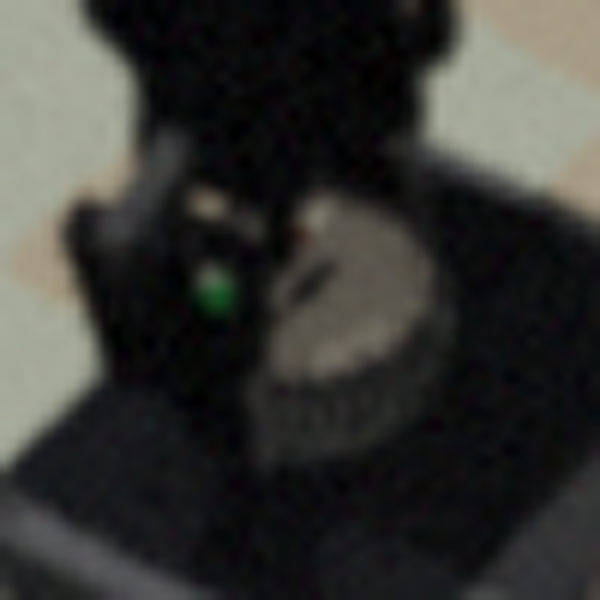

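To row units: -0.15 m / 0.8 = -0.1875, -0.1 m / 0.8 = -0.125.

Request:
move_arm([
  [0,0,0,0,0,0,0.085],
  [0,0,0,0,0,0,0.085],
  [0,0,0,0,0,0,0.085],
  [0,0,0,0,0,-0.0625,0.085],
  [0,0,0,0,0,-0.125,0.085],
  [0,0,0,0,0,-0.1875,0.085],
  [0,0,0,0,0,-0.1875,0.085],
])

```text
clock: 4.8
eef_pos: [569.1, -159.2, 205.8]
tcp_rot: [3.134, 0.002, 1.625]
contact_force: [0.6, -0.1, -0.7]
opening: 0.995
grasp_force: 0.0
```

```bash
python3 go.py 514 223.5 190 1.37
```

```text
turn z 0.255 shift [ 0.3851 -0.0344  0.0158] pose [ 569.1 -159.2  205.8] [3.134e+00 2.000e-03 1.625e+00] q [-0.28  0.32  1.74  0.    1.07 -0.33] t 4.8 op 0.995
```

To row units: 0.385 m / 0.8 = 0.4813, -0.0344 m / 0.8 = -0.043, 0.255 rad / 1.5708 = 0.1623.

Request:
move_arm([
  [0,0,0.1623,0.4813,-0.043,0.0198,0.085],
  [0,0,0.1623,0.4813,-0.043,0.0198,0.085],
  [0,0,0.1623,0.4813,-0.043,0.0198,0.085],
  [0,0,0.1623,0.4813,-0.043,0.0198,0.085],
  [0,0,0.1623,0.4813,-0.043,0.0198,0.085],
  [0,0,0.1623,0.4813,-0.043,0.0198,0.085],
  [0,0,0.1623,0.4813,-0.043,0.0198,0.085],
  [0,0,0.1623,0.4813,-0.043,0.0198,0.085],
])

```text
clock: 5.8
eef_pos: [510.8, 224.3, 184.7]
tcp_rot: [-3.14, 0.001, 1.372]
contact_force: [-0.1, -1.6, 0.3]
opening: 0.997
grasp_force: 0.0
```

```bash
python3 go.py 514 223.5 140 1.37; python3 - <<'E'
from meas import *
T=[]
for n in("top","scene"):
    p=np.mean([grab_frame(n)[0].astype(float) for _ in range(3)],0).astype(np.uint8);C=Cam(n)
    for D in([566.1,-159.4],[566.8,-158.9]): print(n,dial(p,C,np.array(D),78))
    u,v=C.pix([566,-159,78]).astype(int);T.append(crop(p,u-20,v-20,u+20,v+20,10))
cv2.imwrite("pics/m5.png",np.hstack(T))
E
```

```text
turn z 0.002 shift [-0.0002  0.0033  0.0447] pose [510.8 224.3 184.7] [-3.140e+00  1.000e-03  1.372e+00] q [ 0.41  0.3   1.82 -0.    1.02  0.61] t 5.8 op 0.997
top {'blue': (np.int64(2), -0.092, 29.8), 'green': (np.int64(4), -1.0, 19.6), 'red': (np.int64(7), -2.288, 20.5), 'face_c': array([ 562.9, -156. ])}
top {'blue': (np.int64(2), -0.111, 29.1), 'green': (np.int64(4), -1.043, 19.7), 'red': (np.int64(7), -2.298, 21.4), 'face_c': array([ 562.9, -156. ])}
scene {'blue': (np.int64(3), -0.126, 30.9), 'green': (np.int64(4), -0.95, 21.8), 'red': (np.int64(7), -2.207, 18.5), 'face_c': array([ 565.7, -154.8])}
scene {'blue': (np.int64(3), -0.145, 30.3), 'green': (np.int64(4), -0.989, 21.8), 'red': (np.int64(7), -2.221, 19.4), 'face_c': array([ 565.7, -154.8])}
```

View pics/m5.png

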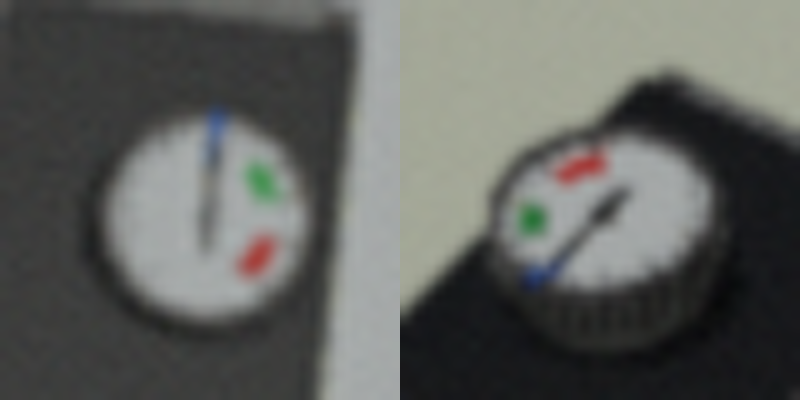

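The blue mark now lies over the pointer in both views: top crop (215,120), scene crop (540,275). The bezel is zeroed, so I'll descend on the handle.

To row units: 0.12 m / 0.8 = 0.15, 0.09 m / 0.8 = 0.1125.

Request:
move_arm([
  [0,0,0,0,0.0041,0.0375,0.085],
  [0,0,0,0,0.0041,0.075,0.085],
  [0,0,0,0,0.0041,0.1125,0.085],
  [0,0,0,0,0.0041,0.15,0.085],
  [0,0,0,0,0.0041,0.15,0.085],
])

```text
clock: 6.72
eef_pos: [513.4, 221.9, 64.0]
tcp_rot: [-3.138, 0.002, 1.369]
contact_force: [-0.7, 0.7, 0.2]
opening: 0.999
grasp_force: 0.0
```

Request:
move_arm([
  [0,0,0,0,0,0,0.01],
  [0,0,0,0,0,0,0.01],
  [0,0,0,0,0,0,0.01],
  [0,0,0,0,0,0,0.01],
  [0,0,0,0,0,0,0.01],
  [0,0,0,0,0,0,0.01],
  [0,0,0,0,0,0,0.01],
  [0,0,0,0,0,0,0.01],
], grip_force=70)

```text
clock: 7.72
eef_pos: [515.2, 223.5, 66.5]
tcp_rot: [3.141, -0.001, 1.37]
contact_force: [-0.7, -0.7, 6.1]
opening: 0.234
grasp_force: 68.4
```

To row units: -0.17 m / 0.8 = -0.2125, -0.13 m / 0.8 = -0.1625.

Request:
move_arm([
  [0,0,0,0,0,-0.0125,0.01],
  [0,0,0,0,0,-0.0313,0.01],
  [0,0,0,0,0,-0.0625,0.01],
  [0,0,0,0,0,-0.1125,0.01],
  [0,0,0,0,0,-0.1625,0.01],
  [0,0,0,0,0,-0.2125,0.01],
  [0,0,0,0,0,-0.2125,0.01],
  [0,0,0,0,0,-0.2125,0.01],
])

```text
clock: 8.72
eef_pos: [514.2, 223.1, 235.5]
tcp_rot: [-3.141, 0.0, 1.37]
contact_force: [-1.0, 0.3, -2.4]
opening: 0.223
grasp_force: 68.6
```

```bash
python3 go.py 586.5 -2.7 235 3.01
```

```text
turn z -1.64 shift [-0.2068  0.1159  0.0005] pose [514.2 223.1 235.5] [-3.141  0.     1.37 ] q [ 0.41  0.25  1.77 -0.    1.12  0.61] t 8.72 op 0.223
```

To row units: -0.2068 m / 0.8 = -0.2585, 0.1159 m / 0.8 = 0.1449, -1.44 rad / 1.5708 = -0.9167.

Request:
move_arm([
  [0,0,-0.1146,-0.0313,0.0175,0,0.01],
  [0,0,-0.2292,-0.0625,0.035,0,0.01],
  [0,0,-0.3438,-0.1,0.0563,0,0.01],
  [0,0,-0.4584,-0.1375,0.0775,0,0.01],
  [0,0,-0.573,-0.175,0.0975,0,0.01],
  [0,0,-0.6875,-0.2063,0.1163,0,0.01],
  [0,0,-0.8021,-0.2375,0.1338,0,0.01],
  [0,0,-0.9167,-0.2585,0.1449,0,0.01],
])

```text
clock: 9.72
eef_pos: [586.2, -3.7, 233.8]
tcp_rot: [-3.14, -0.003, 2.815]
contact_force: [-0.2, 0.3, -2.5]
opening: 0.226
grasp_force: 68.5
```

```bash
python3 go.py 586.5 -2.7 225 3.01
```

```text
turn z -0.195 shift [0.0001 0.001  0.0088] pose [586.2  -3.7 233.8] [-3.140e+00 -3.000e-03  2.815e+00] q [-0.01  0.29  1.71 -0.    1.14 -1.25] t 9.72 op 0.226
```

To row units: 0.0088 m / 0.8 = 0.011, -0.001 m / 0.8 = -0.0013, -0.195 rad / 1.5708 = -0.1241.

Request:
move_arm([
  [0,0,-0.1146,0,-0.0013,0.005,0.01],
  [0,0,-0.1241,0,-0.0013,0.011,0.01],
  [0,0,-0.1241,0,-0.0013,0.011,0.01],
  [0,0,-0.1241,0,-0.0013,0.011,0.01],
])

```text
clock: 10.22
eef_pos: [586.5, -3.1, 226.6]
tcp_rot: [-3.142, -0.001, 3.003]
contact_force: [0.5, 0.3, -1.8]
opening: 0.225
grasp_force: 68.5
```

```bash
python3 go.py 586.5 -2.7 225 3.01; python3 - <<'E'
from h import *
p=np.mean([grab_frame("scene")[0].astype(float) for _ in range(3)],0).astype(np.uint8);C=Cam("scene")
u,v=C.pix([586,-3,150]).astype(int);print(u,v);I=crop(p,u-35,v-35,u+35,v+30,9)
cv2.imwrite("pics/m6.png",I[:600])
for n in("scene","top"):
    C=Cam(n)
    for P in([586.5,-2.7,138],[586.5,-2.7,172]):print(n,P,C.pix(P).round(1))
E
```

```text
turn z -0.007 shift [0.     0.0004 0.0016] pose [586.5  -3.1 226.6] [-3.142e+00 -1.000e-03  3.003e+00] q [-0.01  0.3   1.72  0.    1.12 -1.44] t 10.22 op 0.225
251 193
scene [586.5, -2.7, 138] [251.2 196.7]
scene [586.5, -2.7, 172] [250.9 187.6]
top [586.5, -2.7, 138] [251.6 169.7]
top [586.5, -2.7, 172] [251.3 167.8]
```

View pics/m6.png

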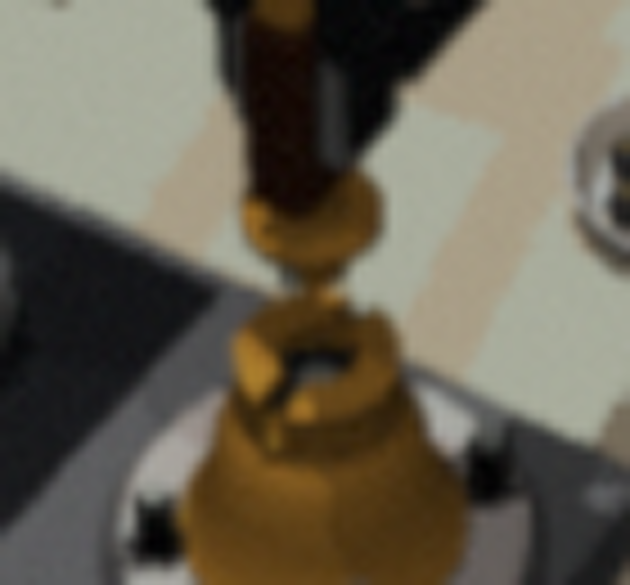

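The collar, at crop (314,210), is over the socket, at (318,350), and the slots run along the pins. I'll insert in stages and watch the force.

To row units: 0.038 m / 0.8 = 0.0475, 0.034 m / 0.8 = 0.0425, -0.007 rad / 1.5708 = -0.0045.

Request:
move_arm([
  [0,0,-0.0045,0,-0.0005,0.015,0.01],
  [0,0,-0.0045,0,-0.0005,0.03,0.01],
  [0,0,-0.0045,0,-0.0005,0.0375,0.01],
  [0,0,-0.0045,0,-0.0005,0.0425,0.01],
  [0,0,-0.0045,0,-0.0005,0.0475,0.01],
  [0,0,-0.0045,0,-0.0005,0.0475,0.01],
])

```text
clock: 11.12
eef_pos: [586.7, -3.6, 188.7]
tcp_rot: [3.141, -0.0, 3.012]
contact_force: [0.3, 0.9, -2.5]
opening: 0.223
grasp_force: 68.4
```

```bash
python3 go.py 586.5 -2.7 171.5 3.01; python3 -c "
from rig import *;print(sensors.sense())"
```

```text
turn z 0.002 shift [0.0003 0.0009 0.0172] pose [586.7  -3.6 188.7] [ 3.141 -0.     3.012] q [-0.01  0.34  1.76  0.    1.05 -1.45] t 11.12 op 0.223
{'clock': 11.125, 'qpos': array([-8.88918401e-03,  3.38064491e-01,  1.75813306e+00,  3.72923297e-04,
        1.04542997e+00, -1.44994854e+00]), 'qvel': array([-0.00083038, -0.00377239, -0.00242976, -0.00084877,  0.0074741 ,
        0.00069374]), 'joint_efforts': array([-7.44501147e-01, -5.80948913e+01, -3.23957741e+01, -4.25650980e-01,
        6.88462425e-02, -9.93934373e-04]), 'eef_pos': array([586.68515975,  -3.60466045, 188.7137637 ]), 'tcp_rot': array([ 3.14127659e+00, -7.35400051e-05,  3.01166865e+00]), 'contact_force': array([ 0.25314314,  0.89075456, -2.51791068]), 'wrist_torque': array([ 0.26928852, -0.07013019, -0.01256023]), 'grasp_force': 68.4055495262146, 'opening': 0.2234499609881597}
```

To row units: 0.008 m / 0.8 = 0.01, 0.006 m / 0.8 = 0.0075.

Request:
move_arm([
  [0,0,0,0,0.0006,0.0025,0.01],
  [0,0,0,0,0.0006,0.005,0.01],
  [0,0,0,0,0.0006,0.0075,0.01],
  [0,0,0,0,0.0006,0.01,0.01],
  [0,0,0,0,0.0006,0.01,0.01],
])

```text
clock: 11.75
eef_pos: [586.9, -3.3, 181.1]
tcp_rot: [-3.142, 0.0, 3.012]
contact_force: [-0.8, 0.0, 3.8]
opening: 0.223
grasp_force: 69.2
```

To row units: 0.008 m / 0.8 = 0.01, 0.007 m / 0.8 = 0.0088.

Request:
move_arm([
  [0,0,0,0,0,0.0025,0.01],
  [0,0,0,0,0,0.005,0.01],
  [0,0,0,0,0,0.0075,0.01],
  [0,0,0,0,0,0.0088,0.01],
  [0,0,0,0,0,0.01,0.01],
  [0,0,0,0,0,0.01,0.01],
])

```text
clock: 12.5
eef_pos: [587.1, -3.4, 174.5]
tcp_rot: [3.142, 0.001, 3.012]
contact_force: [-6.3, -0.6, 17.7]
opening: 0.227
grasp_force: 71.4
```

To row units: 0.0008 m / 0.8 = 0.001.

Request:
move_arm([
  [0,0,0,0.001,0,0,0.01],
  [0,0,0,0.001,0,0,0.01],
  [0,0,0,0.001,0,0,0.01],
])

```text
clock: 12.88
eef_pos: [587.0, -3.3, 174.5]
tcp_rot: [3.141, 0.003, 3.012]
contact_force: [-3.0, -0.7, 15.5]
opening: 0.223
grasp_force: 70.7
```

```bash
python3 - <<'E'
from h import *
s=sensors.sense();print({k:np.round(s[k],2) for k in("eef_pos","contact_force","wrist_torque")})
p=np.mean([grab_frame("scene")[0].astype(float) for _ in range(3)],0).astype(np.uint8)
cv2.imwrite("pics/m7.png",crop(p,216,160,286,220,10))
E
```

```text
{'eef_pos': array([586.99,  -3.34, 174.52]), 'contact_force': array([-2.98, -0.68, 15.54]), 'wrist_torque': array([-0.12,  0.57,  0.02])}
```

View pics/m7.png

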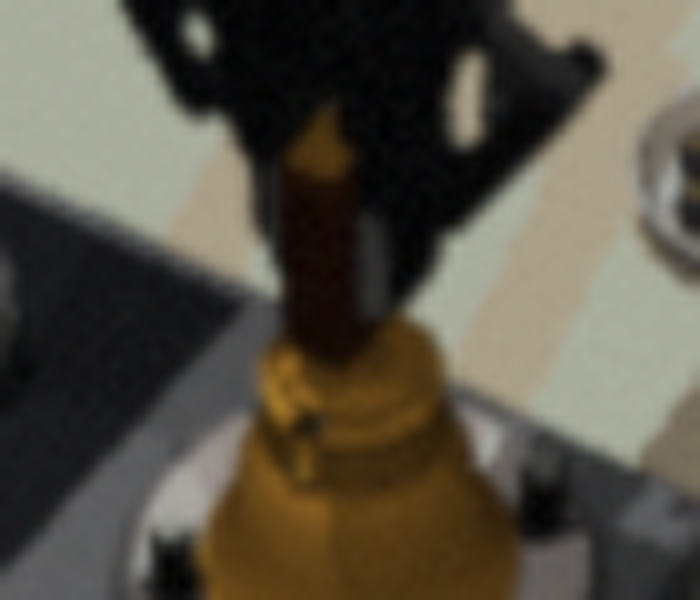

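The collar is at or just above the rim, and the pin is in the slot at crop (308,422). I'll relieve the side load a bit more and push the rest of the way.

To row units: 0.001 m / 0.8 = 0.0013, 0.0007 m / 0.8 = 0.0009.

Request:
move_arm([
  [0,0,0,0.0009,0,0,0.01],
  [0,0,0,0.0009,0,0.0006,0.01],
  [0,0,0,0.0009,0,0.0013,0.01],
  [0,0,0,0.0009,0,0.0013,0.01],
])

```text
clock: 13.52
eef_pos: [587.0, -3.3, 174.4]
tcp_rot: [3.141, 0.004, 3.012]
contact_force: [-4.1, -1.1, 21.7]
opening: 0.229
grasp_force: 72.0
```

To row units: -0.0012 m / 0.8 = -0.0015, -0.001 m / 0.8 = -0.0013, 0.3 rad / 1.5708 = 0.191.

Request:
move_arm([
  [0,0,0,0.001,0,-0.0013,0.01],
  [0,0,0.0509,0.001,0,-0.0015,0.01],
  [0,0,0.1019,0.001,0,-0.0015,0.01],
  [0,0,0.1528,0.001,0,-0.0015,0.01],
  [0,0,0.191,0.001,0,-0.0015,0.01],
  [0,0,0.191,0.001,0,-0.0015,0.01],
])

```text
clock: 14.28
eef_pos: [586.2, -3.1, 174.6]
tcp_rot: [3.14, 0.004, 2.711]
contact_force: [0.4, -1.6, 12.5]
opening: 0.224
grasp_force: 70.3
```

```bash
cat > st.py <<'E'
from h import *
s=sensors.sense();print({k:np.round(s[k],2).tolist() for k in("eef_pos","tcp_rot","contact_force","wrist_torque")})
p=np.mean([grab_frame("scene")[0].astype(float) for _ in range(3)],0);C=Cam("scene")
# dark pointer angle on the dial: dark pixels near face centre, principal axis, tip by thin far side
D=np.array([566.5,-159]);g=p.mean(2).astype(np.float32);best=[]
for a in np.arange(-3.1,1.0,0.05):
    v=[cv2.getRectSubPix(g,(1,1),tuple(map(float,C.pix([D[0]+r*np.cos(a),D[1]+r*np.sin(a),77]))))[0,0] for r in range(12,25,2)]
    best.append((float(np.mean(v)),round(float(-0.13-a),2)))
print("pointer cands (mean grey, cw angle)",[(round(x),y) for x,y in sorted(best)[:5]])
cv2.imwrite("pics/dial.png",crop(p.astype(np.uint8),175,165,285,235,7))
E
python3 st.py
```

```text
{'eef_pos': [586.2, -3.12, 174.58], 'tcp_rot': [3.14, 0.0, 2.71], 'contact_force': [0.4, -1.57, 12.5], 'wrist_torque': [-0.16, -0.06, 0.03]}
pointer cands (mean grey, cw angle) [(106, 0.07), (106, 0.12), (109, 0.17), (112, 0.02), (116, 0.22)]
```

The pins are turning freely under the lip and the pointer is still near zero. I'll continue towards the stop.

To row units: 0.6 rad / 1.5708 = 0.382.

Request:
move_arm([
  [0,0,0.0637,0,0,0,0.01],
  [0,0,0.1273,0,0,0,0.01],
  [0,0,0.191,0,0,0,0.01],
  [0,0,0.2546,0,0,0,0.01],
  [0,0,0.3183,0,0,0,0.01],
  [0,0,0.382,0,0,0,0.01],
  [0,0,0.382,0,0,0,0.01],
])

```text
clock: 15.3
eef_pos: [586.2, -3.1, 174.5]
tcp_rot: [3.138, 0.002, 2.11]
contact_force: [0.4, -0.9, 11.9]
opening: 0.223
grasp_force: 70.3
```

```bash
python3 st.py
```

```text
{'eef_pos': [586.2, -3.11, 174.54], 'tcp_rot': [3.14, 0.0, 2.11], 'contact_force': [0.4, -0.91, 11.91], 'wrist_torque': [-0.07, -0.13, 0.04]}
pointer cands (mean grey, cw angle) [(103, 0.07), (103, 0.12), (107, 0.17), (109, 0.02), (115, 0.22)]
```

To row units: 0.62 rad / 1.5708 = 0.3947.

Request:
move_arm([
  [0,0,0.0637,0,0,0,0.01],
  [0,0,0.1273,0,0,0,0.01],
  [0,0,0.191,0,0,0,0.01],
  [0,0,0.2546,0,0,0,0.01],
  [0,0,0.3183,0,0,0,0.01],
  [0,0,0.3692,0,0,0,0.01],
  [0,0,0.3947,0,0,0,0.01],
  [0,0,0.3947,0,0,0,0.01],
])

```text
clock: 16.45
eef_pos: [586.2, -3.1, 174.5]
tcp_rot: [3.138, -0.0, 1.491]
contact_force: [0.9, -0.4, 11.0]
opening: 0.222
grasp_force: 70.3
```

```bash
python3 st.py
```

```text
{'eef_pos': [586.2, -3.05, 174.51], 'tcp_rot': [3.14, -0.0, 1.49], 'contact_force': [0.85, -0.38, 10.96], 'wrist_torque': [-0.09, -0.11, 0.07]}
pointer cands (mean grey, cw angle) [(104, 0.17), (106, 0.12), (106, 0.22), (110, 0.07), (112, 0.27)]
```

To row units: 0.09 rad / 1.5708 = 0.0573.

Request:
move_arm([
  [0,0,0.0191,0,0,0,0.01],
  [0,0,0.0382,0,0,0,0.01],
  [0,0,0.0573,0,0,0,0.01],
  [0,0,0.0573,0,0,0,0.01],
])

```text
clock: 17.1
eef_pos: [586.7, -3.2, 174.6]
tcp_rot: [3.136, -0.0, 1.402]
contact_force: [2.2, -1.9, 9.4]
opening: 0.22
grasp_force: 70.0
```

```bash
python3 st.py
```

```text
{'eef_pos': [586.72, -3.25, 174.56], 'tcp_rot': [3.14, -0.0, 1.4], 'contact_force': [2.24, -1.94, 9.43], 'wrist_torque': [-0.23, -0.55, 0.1]}
pointer cands (mean grey, cw angle) [(108, 0.32), (108, 0.27), (109, 0.37), (111, 0.22), (114, 0.42)]
```

The pointer reads about 0.3 and the torque about 0.1 N m, so the handle is at the stop. Next I'll let the spring lift the pins into the notch.

Request:
move_arm([
  [0,0,0,0,0,-0.0013,0.01],
  [0,0,0,0,0,-0.0025,0.01],
  [0,0,0,0,0,-0.0038,0.01],
  [0,0,0,0,0,-0.005,0.01],
  [0,0,0,0,0,-0.0056,0.01],
  [0,0,0,0,0,-0.0056,0.01],
])

```text
clock: 18.0
eef_pos: [586.6, -3.2, 178.3]
tcp_rot: [3.137, -0.0, 1.402]
contact_force: [5.9, -2.0, 3.5]
opening: 0.225
grasp_force: 69.0
```

```bash
python3 st.py
```

```text
{'eef_pos': [586.59, -3.23, 178.34], 'tcp_rot': [3.14, -0.0, 1.4], 'contact_force': [5.93, -2.02, 3.47], 'wrist_torque': [-0.29, -1.27, 0.06]}
pointer cands (mean grey, cw angle) [(112, 0.27), (112, 0.22), (114, 0.32), (115, 0.17), (118, 0.37)]
```

To row units: 0.0007 m / 0.8 = 0.0009, -0.0006 m / 0.8 = -0.0008, 0.08 rad / 1.5708 = 0.0509.

Request:
move_arm([
  [0,0,0,0,0.0009,-0.0008,0.01],
  [0,0,0.0191,0,0.0009,-0.0008,0.01],
  [0,0,0.0382,0,0.0009,-0.0008,0.01],
  [0,0,0.0509,0,0.0009,-0.0008,0.01],
  [0,0,0.0509,0,0.0009,-0.0008,0.01],
])

```text
clock: 18.77
eef_pos: [587.0, -3.4, 178.7]
tcp_rot: [3.138, -0.001, 1.321]
contact_force: [6.3, -2.3, 2.5]
opening: 0.226
grasp_force: 69.1
```

```bash
python3 st.py
```

```text
{'eef_pos': [586.98, -3.36, 178.71], 'tcp_rot': [3.14, -0.0, 1.32], 'contact_force': [6.33, -2.3, 2.5], 'wrist_torque': [-0.36, -1.47, 0.15]}
pointer cands (mean grey, cw angle) [(103, 0.62), (103, 0.57), (105, 0.67), (107, 0.52), (108, 0.72)]
```

View pics/dial.png

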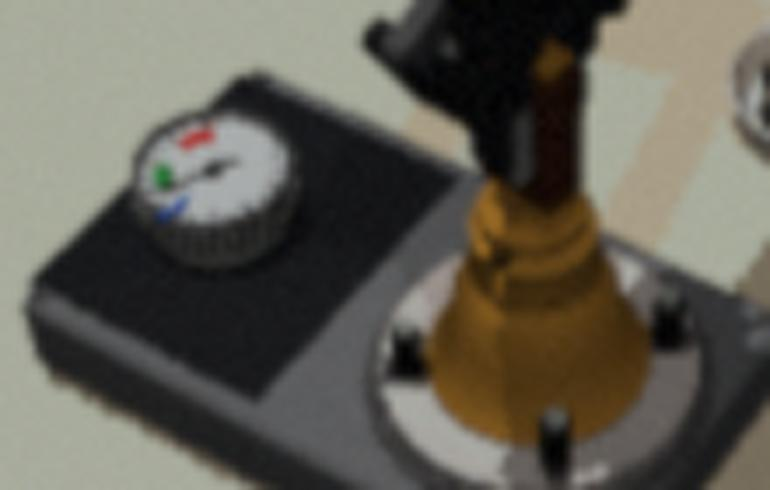

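The pointer, with its tip at crop (170,187), is just short of the green band. I'll twist a little further.

To row units: 0.055 rad / 1.5708 = 0.035.

Request:
move_arm([
  [0,0,0.0191,0,0,0,0.01],
  [0,0,0.035,0,0,0,0.01],
  [0,0,0.035,0,0,0,0.01],
  [0,0,0.035,0,0,0,0.01],
])

```text
clock: 19.42
eef_pos: [587.0, -3.4, 178.7]
tcp_rot: [3.138, -0.001, 1.267]
contact_force: [7.3, -2.2, 2.4]
opening: 0.225
grasp_force: 69.1
```

```bash
python3 st.py
```

```text
{'eef_pos': [587.01, -3.41, 178.72], 'tcp_rot': [3.14, -0.0, 1.27], 'contact_force': [7.32, -2.2, 2.36], 'wrist_torque': [-0.37, -1.45, 0.19]}
pointer cands (mean grey, cw angle) [(98, 0.77), (99, 0.82), (102, 0.87), (103, 0.72), (106, 0.92)]
```

View pics/dial.png

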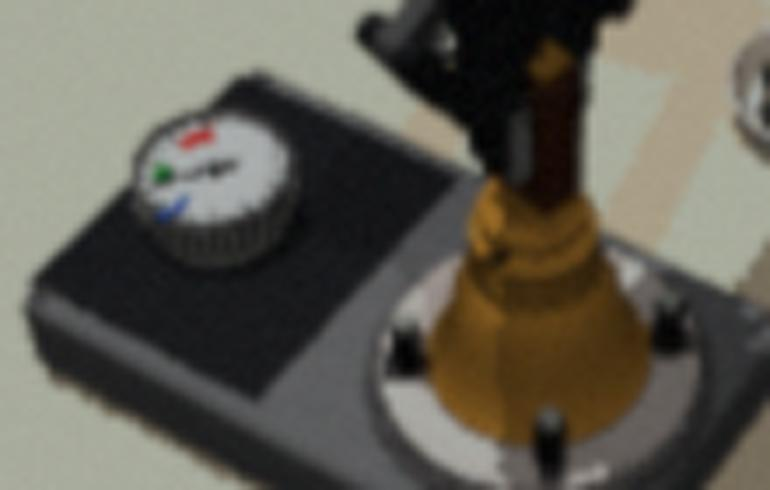

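The pointer is now in the green, slightly to its lower side. One small nudge will centre it.

To row units: 0.02 rad / 1.5708 = 0.0127.

Request:
move_arm([
  [0,0,0.0127,0,0,0,0.01],
  [0,0,0.0127,0,0,0,0.01],
  [0,0,0.0127,0,0,0,0.01],
  [0,0,0.0127,0,0,0,0.01],
  [0,0,0.0127,0,0,0,0.01],
])

```text
clock: 20.2
eef_pos: [587.0, -3.4, 178.7]
tcp_rot: [3.137, -0.001, 1.247]
contact_force: [7.0, -1.6, 1.5]
opening: 0.225
grasp_force: 69.1
```

```bash
python3 st.py; python3 -c "
from rig import *;print(order.sign_off())"
```

```text
{'eef_pos': [587.04, -3.4, 178.73], 'tcp_rot': [3.14, -0.0, 1.25], 'contact_force': [6.96, -1.64, 1.46], 'wrist_torque': [-0.32, -1.5, 0.29]}
pointer cands (mean grey, cw angle) [(97, 0.82), (98, 0.77), (99, 0.87), (101, 0.92), (104, 0.97)]
the job is handed in; nothing more can be done
None
```

I handed the job in at about 20 s: the bezel is zeroed, the handle is turned to its stop with its pins apparently up in the notch, and I'm still gripping it with the pointer in the green at about 0.85 rad, by my camera estimate.

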